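# Change over a pull-to-turn distributing valve

## Task

On the distributing valve, pull the sprung pointer knob up, turn it from off to the spout that has the conical flask under it and let it snap fully home in that spout's notch, feeling for the notch without forcing the knob. Only then swing the shut-off lever all the way over towards the knob to open it, and let go. Leave the glassware standing where it is.

Things in the scene. Friction and masses are not known exactly. Their poses are not given: they have to be found in the camera images.
- valve: Fixed bench distributing valve of bare metal: grey foot, two pillars, a head 150 mm high that carries the pointer knob, an arm to the shut-off lever, and a fan of four spouts with a vessel under each. Origin: on the bench under the knob's axis. z up; x from the lever (robot's side) through the axis towards the middle of the fan, y to the left of x.
- selector (a joint): Turn of the black knob about its vertical axis, rad, counter-clockwise from above. 0 = off (start; a wide notch, it ends within 0.42), pointer along the valve's x. The pointer faces spouts 1 to 4 at -1.36, -0.64, 0.64, 1.36. The hidden notches (one a spout, 0.025 rad play either way) all lie together up to 0.19 rad to one side of these values: find them by feel.
- pull (a joint): How far the knob is pulled up, m: 0 = snapped home, 0.013 = end of travel. Its spring pulls down with 6 N at home, 10 N at the end. Let down between notches it rests on the crown at 0.006 to 0.0075 and slides there when turned (0.1 N m is ample); over a notch the spring snaps it to 0 if the fingers leave it free to drop. Above 0.008 it turns freely.
- knob_grip (a point): Point on the knob's axis 8 mm below the top of its flat-sided upright grip bar: 16 mm thick, 54 mm long (31 mm ahead of the axis, 23 behind), 30 mm high, on a round skirt 93 mm across. 190 mm above the bench when home. x points along the bar to the pointer nose, which a white line on top marks. Grip it across its thickness, or straddle it loosely to turn it.
- pointer_nose (a point): The pointer end of the knob's bar, 31 mm from the axis and level with knob_grip.
- index_tooth: Steel tooth under the knob's skirt, 8 x 5 x 9.5 mm, 38 mm from the axis on the pointer side; it alone meets the notches of the steel crown under the knob, which was clamped by hand and so is a little turned. Origin at its middle.
- tap (a joint): Black shut-off lever on the robot's side of the valve, rad: 0 (about where it starts) = shut, leaning towards the robot's side (valve -x), 1.0 = open, leaning towards the knob (valve +x). 0.5 is upright. It swings about an axis along the valve's y and stays where it is left; it needs only a light push.
- tap_tip (a point): Centre of the black ball, 26 mm across, at the end of the shut-off lever's 10 mm steel stem; 70 mm from the lever's pivot, which lies 166 mm above the bench on the valve's centre line, 115 mm from the knob's axis.
- conical_flask: Empty conical (Erlenmeyer) glass flask, 64 mm across, 112 mm high, standing upright under one of the four spouts; beakers stand under the others (any other flask on the bench is a bystander). Origin at the centre of its underside.
- small_beaker: Glass beaker 55 mm across, 70 mm high, under a spout. Origin at the centre of its underside.
- filled_beaker: Glass beaker 71 mm across, 90 mm high, partly filled, under a spout. Origin at the centre of its underside.
- large_beaker: Empty glass beaker 74 mm across, 96 mm high, under a spout. Origin at the centre of its underside.
- spout_1 (a point): Mouth of spout 1 (numbered from the valve's right to its left as seen from the lever side), 112 mm from the knob's axis, 121 mm above the bench.
- spout_2 (a point): Mouth of spout 2 (numbered from the valve's right to its left as seen from the lever side), 112 mm from the knob's axis, 121 mm above the bench.
- spout_3 (a point): Mouth of spout 3 (numbered from the valve's right to its left as seen from the lever side), 112 mm from the knob's axis, 121 mm above the bench.
- spout_4 (a point): Mouth of spout 4 (numbered from the valve's right to its left as seen from the lever side), 112 mm from the knob's axis, 121 mm above the bench.

How it is judged:
By the outcome, as a careful person would: the job done as asked, in the order asked, and still so for the second after the job is handed in, with the robot touching nothing.
It also fails if it takes over 72 s, if anything falls off the work surface, if the arm or the gripper's body presses on something with over 40 N, if the wrist force passes 120 N, or if a joint passes its speed limit or range.

## Robot

A 6-joint arm with a two-finger parallel gripper is mounted at the origin on a cart in front of the work surface, level with it; the furniture and walls round the work are solid. World frame = base frame: x ahead of the robot, y to its left, z up, the work surface at z = 0. Lengths are in m, angles in degrees, forces in N, time in s.
With the tool pointing down it reaches from about 0.4 to 0.825 m from the base axis. Payload 7 kg.
Tool frame: the origin (TCP) lies on the front face of the gripper's body, between the roots of the fingers; the fingertips stand 66 mm ahead of it and the grasp point (between the pads) lies 47 mm ahead of it; z points along the fingers, y is the line along which they close (so a half turn about z gives the same grasp; the last joint's range is limited). The gripper opens to 88 mm and grips with 3 to 60 N. Pads are 19 mm wide; open, the fingers measure 130 mm over their backs; the gripper's body (78 mm by 193 mm) begins 47 mm behind the grasp point.
Start: joints at [-57.634, 20.546, 0.682, 0, -70.136, -16.507], TCP at [0.184, -0.649, 0.292] pointing down, gripper open.
Joint ranges: [-176.03, 176.03], [-82.01, 121.73], [-58.28, 71.71], [-173.87, 95.51], [-174.79, -0.11], [-173.66, 173.66]. Speed limits (degrees/s): [136.94, 136.94, 172.46, 180, 180, 180].

## Interface

Orientations are given as [roll, pitch, yaw] about the fixed x, y, z axes, in that order (R = Rz(yaw) Ry(pitch) Rx(roll)).
In Python, from plant import ctrl gives the robot as it stands.
- The arm moves only by the tool send_rows, never from a script. Its argument "deltas" is a list of rows, each a list of 2 entries, a list of its own where there are three numbers: the shift along the tool's x, y, z each as a share of 800 mm, from -1 to 1, then the turn about the tool's z as a share of 90 degrees, from -1 to 1. A call has exactly 5 rows; each row is the pose to reach, as a shift and turn from the pose commanded when the call began, along the tool's axes at that moment; what a row does not reach only later rows make up. A row lasts 1/12 s, in which the tool goes at most 41.7 mm and 7.16 degrees, less where a joint would pass 70% of its speed; a pose out of reach is approached as far as the arm can. A call with a number of a shift or a turn outside -1 to 1 is refused whole. A call with a gripper value outside its range is refused whole. "gripper" is the opening, from 0 (shut) to 1 (fully open), set as the call begins (left out, the last holds). The fingers move at their own pace and stop on an object; the grip force is fixed at half the most. Time passes only in rows, so rows that repeat a pose let the fingers close, or fill a call up. It gives the time, the measured TCP pose, the force, the opening and the grip force at its end, in the units of the state.
- ctrl.get_obs(): the state, without advancing time (a new reading comes with each control period).
- ctrl.snapshot(name): name is "side" or "top"; returns a dict with "color" (384x512x3 uint8, red, green, blue), "vertical_fov" (degrees; the focal length in pixels is half the picture's height over the tangent of half this angle, whatever the lens; pixels are square), "cx", "cy" (the principal point, pixels), "rvec" (rotation vector, rad) and "tvec" (3), from world to camera coordinates, as OpenCV has them. Camera axes: x right, y down, z forward; pixel columns grow to the right and rows downward; lengths in m; the calibration is good to about 2 mm. A picture is of the moment at which its call begins. There is no depth.
- ctrl.close_job(): hands the job in; it is judged then, once.
Trained networks look in a picture, given as the dict that the camera call returned (one of the last four; its "shot" number tells which), for a name from the list of things; names that differ only in an ending like _2 or _b are one class to them, and where a whole thing is asked for, a point or a joint stands for the part that bears it (a point fixed in the world has none). Each returns a list of dicts, best first, with "conf" (0 to 1); they miss things now and then, are a little off and sometimes report something else, mostly with a low value. They report only what shows in the picture. A call takes as long as a camera call.
- ctrl.boxes_of(picture, thing): "xy" ([column, row] as shares, 0 to 1, of the picture: columns of its width, rows of its height, amid what is visible of it).
- ctrl.cut_out(picture, thing): "pixels" (384x512 bool, what is visible of it) and "xy" ([column, row] as shares, 0 to 1, of the picture: columns of its width, rows of its height, amid what is visible of it).
The state is a dict: "clock": time; "joint_pos": joint angles; "qvel": joint speeds; "tau": joint torques, N m; "tool_pos": TCP position; "orientation": TCP orientation; "force": force on the tool from outside, world axes, zero at the start; "moment": the same for the moment, N m; "opening": finger opening in m; "gripper_force": force on a finger pad.
Only numpy, scipy, OpenCV 4.12 (cv2) and the standard library are available. Lean on these libraries where they do the work, as an engineer would, in place of code of your own. Each camera call takes 0.05 s, during which the arm holds its last target. There are 200 camera calls.

## Working session

There is one attempt and no reset: what is moved stays moved. The work goes in short steps, Python scripts to look and compute and a tool call to move; the robot and the scene stay as the last step left them, time stands still between calls to the robot, and variables do not carry over. Pictures are saved under pics/ and viewed, at most 10 in all, crops included, and the job is handed in when it is done.

Besides the shell and the picture viewer there is one more tool, called after "Emit:" as name(argument=value, ...), one argument or row to a line, values as JSON. send_rows: Moves the arm, as the interface text tells. Shift numbers are shares of 800 mm and turn numbers shares of 90 degrees, none past 1 either way. Its arguments: {"type":"object","properties":{"deltas":{"type":"array","items":{"type":"array"}},"gripper":{"type":"number"}},"required":["deltas"]}

```bash
mkdir -p pics; ls; cat > h.py <<'E'
import numpy as np, cv2
from plant import ctrl
def cam(s):
    h,w=s["color"].shape[:2]; f=h/2/np.tan(np.radians(s["vertical_fov"])/2)
    K=np.array([[f,0,s["cx"]],[0,f,s["cy"]],[0,0,1]]); R=cv2.Rodrigues(np.array(s["rvec"],float))[0]
    return K,R,np.array(s["tvec"],float).ravel()
def ray(s,px):
    K,R,t=cam(s); return -R.T@t, R.T@np.linalg.solve(K,[px[0],px[1],1])
def atz(s,px,z):
    o,d=ray(s,px); return o+d*(z-o[2])/d[2]
def proj(s,P):
    K,R,t=cam(s); q=K@(R@np.array(P,float)+t); return q[:2]/q[2]
def two(s1,p1,s2,p2):
    o1,d1=ray(s1,p1);o2,d2=ray(s2,p2)
    a=np.linalg.lstsq(np.c_[d1,-d2],o2-o1,rcond=None)[0]
    A,B=o1+d1*a[0],o2+d2*a[1]; return (A+B)/2,np.linalg.norm(A-B)
def save(s,n,crop=None,k=1):
    im=s["color"][:,:,::-1]
    if crop: im=im[crop[1]:crop[3],crop[0]:crop[2]]
    cv2.imwrite("pics/"+n,cv2.resize(im,None,fx=k,fy=k,interpolation=cv2.INTER_CUBIC))
E
python3 - <<'E'
from h import *
S={n:ctrl.snapshot(n) for n in("side","top")}
for n,s in S.items():
    save(s,n+"0.png",k=1.5)
    print(n,s["vertical_fov"],s["cx"],s["cy"],ray(s,(256,192))[0])
    for t in("knob_grip","pointer_nose","tap_tip","spout_1","spout_2","spout_3","spout_4","conical_flask","small_beaker","filled_beaker","large_beaker"):
        print(t,[(np.round(np.array(b["xy"])*[512,384],1).tolist(),round(b["conf"],2)) for b in ctrl.boxes_of(s,t)][:3])
print(ctrl.get_obs())
E
```

```text
pics
side 51.58166721910878 265.2603651024314 186.17331324894002 [0.52522688 0.27887648 0.69483044]
knob_grip [([261.0, 176.7], 0.91), ([258.2, 191.7], 0.2), ([300.7, 214.1], 0.16)]
pointer_nose [([257.1, 179.6], 0.84)]
tap_tip [([267.7, 199.8], 0.48)]
spout_1 [([259.3, 191.3], 0.76)]
spout_2 [([259.3, 191.3], 0.76)]
spout_3 [([259.3, 191.3], 0.76)]
spout_4 [([259.3, 191.3], 0.76)]
conical_flask [([300.5, 213.3], 0.97), ([260.6, 193.4], 0.71)]
small_beaker [([301.9, 212.4], 0.7), ([228.3, 199.2], 0.51)]
filled_beaker [([280.2, 193.1], 0.92), ([229.2, 199.8], 0.36), ([260.2, 181.4], 0.29)]
large_beaker [([211.8, 210.2], 0.89)]
top 45.543679056270506 256.69481052365745 189.28847089546142 [ 0.39920951 -0.39196588  1.01440613]
knob_grip [([276.4, 195.2], 0.97)]
pointer_nose [([277.5, 194.6], 0.74)]
tap_tip [([197.9, 203.0], 0.82)]
spout_1 [([261.8, 203.7], 0.95), ([195.8, 201.0], 0.57)]
spout_2 [([261.8, 203.7], 0.95), ([195.8, 201.0], 0.57)]
spout_3 [([261.8, 203.7], 0.95), ([195.8, 201.0], 0.57)]
spout_4 [([261.8, 203.7], 0.95), ([195.8, 201.0], 0.57)]
conical_flask [([277.3, 196.0], 0.68)]
small_beaker [([309.6, 166.5], 0.7), ([259.1, 200.0], 0.42)]
filled_beaker [([324.5, 232.2], 0.91)]
large_beaker [([276.3, 147.6], 0.64)]
{'clock': 1.2, 'joint_pos': array([-5.76338941e+01,  2.05457057e+01,  6.81593215e-01,  6.40499434e-04,
       -7.01367695e+01, -1.65060905e+01]), 'qvel': array([ 0.01380293,  0.08609995,  0.00212511, -0.0157206 ,  0.02716506,
        0.03468381]), 'tau': array([-3.80493657e-04, -5.82399881e+01,  2.93304366e+01,  7.00317442e+00,
        1.23138531e-02,  6.43902553e-06]), 'tool_pos': array([ 0.18442948, -0.64928638,  0.29216787]), 'orientation': array([ 1.79999326e+02, -8.28139185e-04, -1.64139767e+02]), 'force': array([-0.22270339, -0.53920869,  0.71541984]), 'moment': array([-0.0055914 ,  0.07880259,  0.02512776]), 'gripper_force': 0.0, 'opening': 0.08790277315979036}
```

View pics/side0.png

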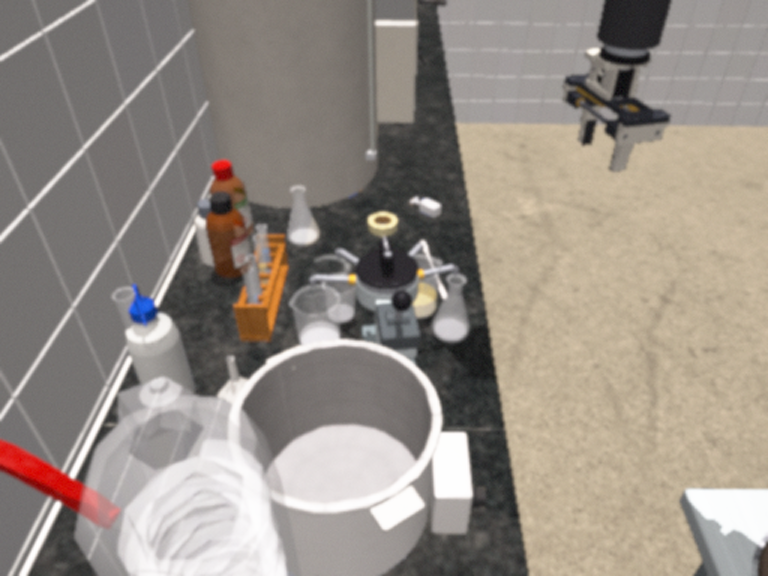

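View pics/top0.png

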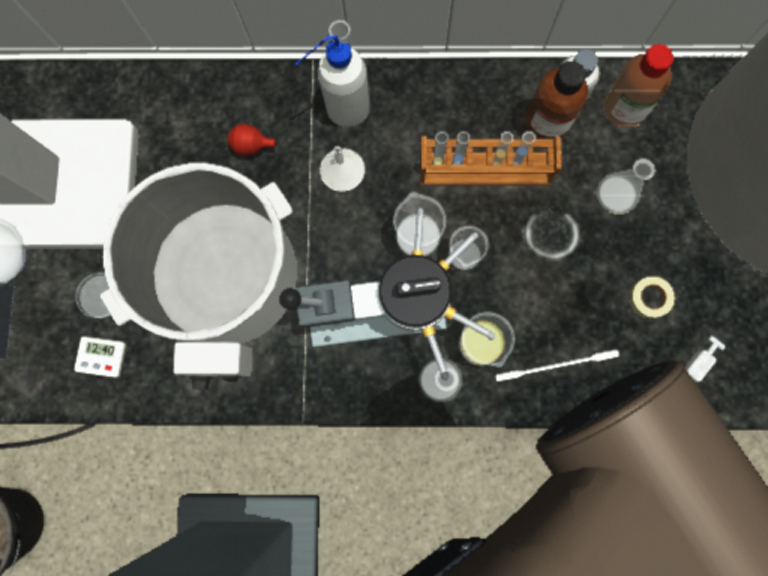

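The flask neck shows at (440,380) in the top view (1.5x), under the spout furthest to the right of the lever-to-knob direction, which is spout 1. The lever ball is at (290,299) and the knob at (415,288), with the white line roughly along the bar.

```bash
python3 - <<'E'
from h import *
s=ctrl.snapshot("top"); d=ctrl.snapshot("side")
k=1.5
print("knob",two(s,(276.4,195.2),d,(261,176.7)), atz(s,(415/k,288/k),.198))
print("tap", two(s,(290/k,298/k),d,(402/k,300/k)), atz(s,(290/k,298/k),.22))
for n,p in dict(white_back=(405,287),white_front=(438,284),sp4=(419,211),sp3=(474,236),sp2=(491,333),sp1=(444,377)).items():
    print(n,atz(s,(p[0]/k,p[1]/k),.198 if 'wh' in n else .121))
print("potrim",[atz(s,(x/k,y/k),.2) for x,y in((283,250),(195,168),(105,250))])
save(s,"topc.png",(180,120,350,290),4)
K,R,t=cam(s);print(R)
m=ctrl.cut_out(s,"knob_grip");print([(np.array(a["xy"])*[512,384],a["conf"],a["pixels"].sum()) for a in m])
E
```

```text
knob (array([ 0.53665184, -0.41022243,  0.16897821]), np.float64(0.0034944542672348026)) [ 0.53950427 -0.41026771  0.198     ]
tap (array([ 0.5210355 , -0.26411747,  0.22769438]), np.float64(0.0017277446005850617)) [ 0.52310291 -0.26295619  0.22      ]
white_back [ 0.54067208 -0.39820323  0.198     ]
white_front [ 0.54453394 -0.43800524  0.198     ]
sp4 [ 0.65799948 -0.41731498  0.121     ]
sp3 [ 0.6235938  -0.49071641  0.121     ]
sp2 [ 0.49374843 -0.51092625  0.121     ]
sp1 [ 0.43646747 -0.44943336  0.121     ]
potrim [array([ 0.58545491, -0.24920733,  0.2       ]), array([ 0.69014459, -0.13516148,  0.2       ]), array([ 0.58467624, -0.03004497,  0.2       ])]
[[ 0.00824049 -0.99975701 -0.02044558]
 [-0.98454074 -0.00453424 -0.17509702]
 [ 0.17496177  0.02157239 -0.98433887]]
[(array([277.4016, 196.416 ]), 0.94, np.int64(1848)), (array([261.5808, 204.9024]), 0.7, np.int64(5375)), (array([195.4816, 199.6032]), 0.35, np.int64(247)), (array([271.7184, 191.1168]), 0.24, np.int64(1823))]
```

View pics/topc.png

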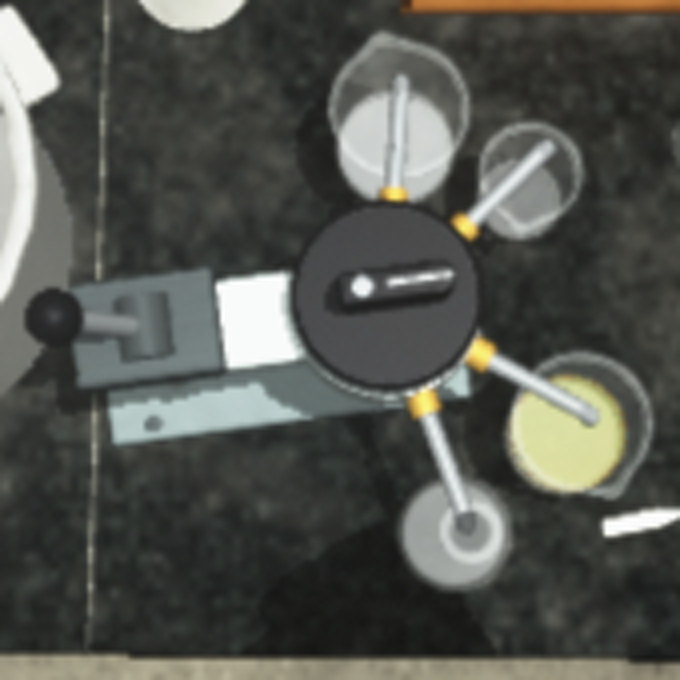

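Crop: the bar runs from about (333,290) to (455,275) with a white dot at (363,286). The four spout mouths are at (400,85), (545,150), (590,415) and (466,522), and the flask neck is at (470,530). Next I'll fit the valve pose.

```bash
python3 - <<'E'
from h import *
from scipy.optimize import least_squares
s=ctrl.snapshot("top"); d=ctrl.snapshot("side"); k=1.5
c=lambda x,y:(x/4+180,y/4+120)
ang=[-1.36,-.64,.64,1.36]
mod=lambda p,a,r,z:[p[0]+r*np.cos(p[2]+a),p[1]+r*np.sin(p[2]+a),z]
obs=[((466,522),-1.36,.112,.121),((590,415),-.64,.112,.121),((545,150),.64,.112,.121),((400,85),1.36,.112,.121),((455,275),0,.031,.198),((54,316),np.pi,.1486,.227),((363,286),0,0,.198)]
f=lambda p,full=0:np.concatenate([proj(s,mod(p,a,r,z))-np.array(c(*q)) for q,a,r,z in obs])
r=least_squares(f,[.539,-.41,-1.46],loss='soft_l1');p=r.x
print("valve",p[:2],np.degrees(p[2]));print(np.round(r.fun.reshape(-1,2),1) if r.fun.size else 0)
print("side proj knob top",proj(d,[p[0],p[1],.198])*k,"tap",proj(d,mod(p,np.pi,.1486,.227))*k)
tt=mod(p,np.pi,.1486,.227);print("tap tip",tt)
# pot rim: near-right handle side. side-view rim top-right point; try heights
for z in(.15,.2,.25,.3):
    rim=[atz(s,(x/k,y/k),z)[:2] for x,y in((283,250),(195,168),(105,250),(195,335))]
    cc=np.mean([rim[0],rim[2]],0);rr=(rim[2]-rim[0])[1]/2
    print(z,cc,rr,"side rim near valve",proj(d,[cc[0],cc[1]-rr,z])*k,"far",proj(d,[cc[0],cc[1]+rr,z])*k,'xmin',proj(d,[cc[0]-rr,cc[1],z])*k)
o=ctrl.get_obs();print(o["tool_pos"],o["orientation"])
E
```

```text
valve [ 0.54286336 -0.41112896] -81.58696013584432
[[-0.   0.1]
 [-0.7  0.2]
 [-0.5  0.5]
 [-0.2  1. ]
 [ 0.3 -1. ]
 [-0.2  0.2]
 [ 6.4 -1.3]]
side proj knob top [385.98244962 248.16703981] tap [401.21538435 300.29324727]
tap tip [np.float64(0.5211219610438371), np.float64(-0.26412803722314426), 0.227]
0.15 [ 0.59647611 -0.12413389] 0.11630885301947846 side rim near valve [340.24461614 358.63078546] far [320.01295918 537.77879737] xmin [437.31229873 436.94984726]
0.2 [ 0.58506558 -0.13962615] 0.10958117898824493 side rim near valve [348.10783676 324.67652975] far [331.00517641 487.19511479] xmin [443.37818414 396.12768504]
0.25 [ 0.57365505 -0.1551184 ] 0.10285350495701143 side rim near valve [356.5225705  288.34077938] far [342.56890408 433.9814712 ] xmin [449.82162733 352.76463652]
0.3 [ 0.56224452 -0.17061066] 0.0961258309257779 side rim near valve [365.54894947 249.3638773 ] far [354.74990298 377.92728582] xmin [456.67901099 306.61585378]
[ 0.18443404 -0.64928303  0.29215629] [ 1.79997734e+02  5.05033065e-04 -1.64141737e+02]
```

```bash
cat > plan.py <<'E'
import numpy as np, sys
def plan(p0,yaw0,tg):
    p=np.array(p0,float);yaw=yaw0
    for q,y in tg:
        q=np.array(q,float);a=np.radians(yaw);c,s=np.cos(a),np.sin(a);d=q-p
        l=np.array([c*d[0]+s*d[1], s*d[0]-c*d[1], -d[2]]); t=-(y-yaw)
        print("rows5:",np.round(l/.8,4),"turn",round(t/90,4),"| per row",np.round(l/.8/5,4),round(t/450,4))
        p,yaw=q,y
E
python3 - <<'E'
from plan import *
a=np.array([.1844,-.6493,.2922]);b=np.array([.543,-.411,.295])
plan(a,-164.14,[(a+(b-a)*f,-164.14+80.1*f) for f in(.34,.67,1)]+[((.543,-.411,.239),-84)])
E
```

```text
rows5: [-0.1743  0.0558 -0.0012] turn -0.3026 | per row [-0.0349  0.0112 -0.0002] -0.0605
rows5: [-0.1752 -0.0293 -0.0012] turn -0.2937 | per row [-0.035  -0.0059 -0.0002] -0.0587
rows5: [-0.1438 -0.1042 -0.0012] turn -0.2937 | per row [-0.0288 -0.0208 -0.0002] -0.0587
rows5: [ 0.   -0.    0.07] turn -0.0004 | per row [ 0.    -0.     0.014] -0.0001
```

Emit:
send_rows(
  deltas=[
    [[-0.0349,0.0112,0],-0.0605],
    [[-0.0697,0.0223,0],-0.121],
    [[-0.1046,0.0335,-0.001],-0.1816],
    [[-0.1394,0.0446,-0.001],-0.242],
    [[-0.1743,0.0558,-0.0012],-0.3026],
  ],
  gripper=0.7,
)

```text
clock: 1.87
tool_pos: [0.3073, -0.5674, 0.2932]
orientation: [-180.0, -0.0, -136.7]
force: [-0.2, -0.2, -0.1]
opening: 0.0631
gripper_force: 0.0
```

Emit:
send_rows(
  deltas=[
    [[-0.035,-0.0059,0],-0.0587],
    [[-0.07,-0.0117,0],-0.1175],
    [[-0.105,-0.0176,-0.001],-0.1762],
    [[-0.14,-0.0234,-0.001],-0.235],
    [[-0.1752,-0.0293,-0.0012],-0.2937],
  ],
)

```text
clock: 2.28
tool_pos: [0.4258, -0.4887, 0.2943]
orientation: [-180.0, -0.0, -110.2]
force: [0.1, 0.3, -0.4]
opening: 0.0612
gripper_force: 0.0
```

Emit:
send_rows(
  deltas=[
    [[-0.0288,-0.0208,0],-0.0587],
    [[-0.0575,-0.0417,0],-0.1175],
    [[-0.0863,-0.0625,-0.001],-0.1762],
    [[-0.115,-0.0834,-0.001],-0.235],
    [[-0.1438,-0.1042,-0.0012],-0.2937],
  ],
)

```text
clock: 2.7
tool_pos: [0.5442, -0.41, 0.2952]
orientation: [-180.0, -0.0, -83.8]
force: [0.2, -1.3, -0.1]
opening: 0.0614
gripper_force: 0.0
```

Emit:
send_rows(
  deltas=[
    [[0,0,0.02],0],
    [[0,0,0.04],0],
    [[0,0,0.06],0],
    [[0,0,0.069],0],
    [[0,0,0.069],0],
  ],
)

```text
clock: 3.12
tool_pos: [0.5423, -0.4105, 0.2377]
orientation: [179.8, 0.1, -84.0]
force: [-0.9, 0.4, -0.1]
opening: 0.0616
gripper_force: 0.0
```

```bash
python3 - <<'E'
from h import *
o=ctrl.get_obs();print(o["tool_pos"],o["orientation"],o["force"],o["moment"])
s=ctrl.snapshot("top");d=ctrl.snapshot("side")
a=cv2.resize(s["color"][130:270,190:350],None,fx=2.5,fy=2.5,interpolation=2);b=cv2.resize(d["color"][100:240,180:340],None,fx=2.5,fy=2.5,interpolation=2)
cv2.imwrite("pics/g1.png",np.hstack([a,b])[:,:,::-1])
E
```

```text
[ 0.54233962 -0.41051407  0.23773216] [ 1.79830719e+02  1.12578827e-01 -8.40491288e+01] [-0.89050544  0.39367497 -0.06421601] [0.03810605 0.13632052 0.00933876]
```

View pics/g1.png

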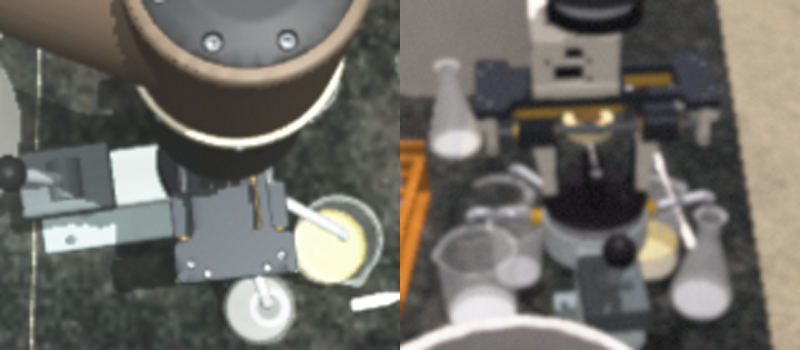

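The side view on the right shows the fingers on either side of the bar, which is at about (590,160). I'll grip it now.

Emit:
send_rows(
  deltas=[
    [[0,0,0],0],
    [[0,0,0],0],
    [[0,0,0],0],
    [[0,0,0],0],
    [[0,0,0],0],
  ],
  gripper=0,
)

```text
clock: 3.63
tool_pos: [0.5431, -0.4111, 0.2403]
orientation: [-180.0, -0.0, -84.0]
force: [0.1, 1.3, -0.7]
opening: 0.0335
gripper_force: 0.0
```

Emit:
send_rows(
  deltas=[
    [[0,0,0],0],
    [[0,0,0],0],
    [[0,0,0],0],
    [[0,0,0],0],
    [[0,0,0],0],
  ],
)

```text
clock: 4.05
tool_pos: [0.5432, -0.411, 0.2399]
orientation: [-180.0, -0.0, -84.0]
force: [0.5, -0.6, 0.6]
opening: 0.0157
gripper_force: 29.7
```

```bash
python3 - <<'E'
from h import *
o=ctrl.get_obs();print(o)
E
```

```text
{'clock': 4.05, 'joint_pos': array([-2.07573089e+01,  2.30287745e+01, -2.54508516e+00, -1.11043111e-03,
       -6.44118069e+01,  2.67201412e+01]), 'qvel': array([-0.03174863, -0.00597506,  0.061452  ,  0.05702546, -0.02413895,
       -0.0363173 ]), 'tau': array([-3.44310366e-01, -6.01860666e+01,  2.77716815e+01,  6.73721015e+00,
       -9.91223124e-02,  2.75309512e-02]), 'tool_pos': array([ 0.5432003 , -0.41098753,  0.23988907]), 'orientation': array([-1.79986747e+02, -5.55014108e-03, -8.40376478e+01]), 'force': array([ 0.45527761, -0.58177846,  0.6203884 ]), 'moment': array([ 0.07756951, -0.10382657, -0.06519126]), 'gripper_force': 29.650239944458008, 'opening': 0.01571814330642184}
```

Emit:
send_rows(
  deltas=[
    [[0,0,-0.004],0],
    [[0,0,-0.008],0],
    [[0,0,-0.012],0],
    [[0,0,-0.0134],0],
    [[0,0,-0.0134],0],
  ],
)

```text
clock: 4.47
tool_pos: [0.5431, -0.4109, 0.2502]
orientation: [180.0, 0.0, -84.1]
force: [3.4, -2.5, -10.3]
opening: 0.0153
gripper_force: 29.6
```

Emit:
send_rows(
  deltas=[
    [[0,0,0],0.066],
    [[0,0,0],0.132],
    [[0,0,0],0.198],
    [[0,0,0],0.264],
    [[0,0,0],0.33],
  ],
)

```text
clock: 4.88
tool_pos: [0.5425, -0.4108, 0.2498]
orientation: [179.9, 0.0, -114.0]
force: [1.6, -3.2, -9.4]
opening: 0.016
gripper_force: 29.6
```

Emit:
send_rows(
  deltas=[
    [[0,0,0],0.066],
    [[0,0,0],0.132],
    [[0,0,0],0.198],
    [[0,0,0],0.264],
    [[0,0,0],0.33],
  ],
)

```text
clock: 5.3
tool_pos: [0.542, -0.4105, 0.2495]
orientation: [179.8, -0.1, -143.8]
force: [1.3, 0.3, -9.3]
opening: 0.0161
gripper_force: 29.6
```

```bash
python3 - <<'E'
from h import *
o=ctrl.get_obs();print(o["tool_pos"],o["orientation"],o["force"],o["moment"],o["opening"])
E
```

```text
[ 0.54203106 -0.41046407  0.2494839 ] [ 1.79830165e+02 -7.02025992e-02 -1.43751478e+02] [ 1.29035307  0.3251079  -9.30519617] [-0.29839221 -0.29487104  0.03911463] 0.016124034571855485
```

```bash
cat > feel.py <<'E'
from h import *
o=ctrl.get_obs();d=ctrl.snapshot("side")
g=cv2.GaussianBlur(cv2.cvtColor(d["color"],cv2.COLOR_RGB2GRAY),(3,3),0).astype(float)
e=[]
for c in range(248,268):
    col=g[176:198,c]; i=int(np.argmax(np.diff(col))); w=np.clip(np.diff(col)[max(0,i-2):i+3],0,None)
    e.append(176.5+(np.arange(max(0,i-2),max(0,i-2)+len(w))*w).sum()/w.sum())
print("t",round(o["clock"],2),"yaw",round(o["orientation"][2],2),"sel",round(np.radians(o["orientation"][2]+81.6),3),"Mz",round(o["moment"][2],3),"M",o["moment"].round(2),"F",o["force"].round(1),"pos",o["tool_pos"].round(4),"open",round(o["opening"],4),"edge",round(float(np.median(e)),2))
E
python3 feel.py
```

```text
t 5.3 yaw -143.75 sel -1.085 Mz 0.039 M [-0.3  -0.29  0.04] F [ 1.3  0.3 -9.3] pos [ 0.542  -0.4105  0.2495] open 0.0161 edge 187.92
```

Emit:
send_rows(
  deltas=[
    [[0,0,0],0],
    [[0,0,0],0],
    [[0,0,0],0],
    [[0,0,0],0],
    [[0,0,0],0],
  ],
  gripper=0.21,
)

```text
clock: 5.77
tool_pos: [0.543, -0.4111, 0.2514]
orientation: [-180.0, 0.0, -143.4]
force: [-2.4, 1.5, 1.5]
opening: 0.0184
gripper_force: 1.0
```

```bash
python3 feel.py
```

```text
t 5.77 yaw -143.37 sel -1.078 Mz 0.007 M [0.44 0.69 0.01] F [-2.4  1.5  1.5] pos [ 0.543  -0.4111  0.2514] open 0.0184 edge 188.81
```

Emit:
send_rows(
  deltas=[
    [[0,0,0],0.01],
    [[0,0,0],0.02],
    [[0,0,0],0.03],
    [[0,0,0],0.04],
    [[0,0,0],0.05],
  ],
)

```text
clock: 6.23
tool_pos: [0.5427, -0.4109, 0.2507]
orientation: [180.0, -0.0, -148.0]
force: [-5.0, 2.1, 4.0]
opening: 0.0185
gripper_force: 2.4
```

```bash
python3 feel.py
```

```text
t 6.23 yaw -148.03 sel -1.159 Mz 0.089 M [1.04 1.65 0.09] F [-5.   2.1  4. ] pos [ 0.5427 -0.4109  0.2507] open 0.0185 edge 189.05
```

Emit:
send_rows(
  deltas=[
    [[0,0,0],0.006],
    [[0,0,0],0.012],
    [[0,0,0],0.018],
    [[0,0,0],0.024],
    [[0,0,0],0.03],
  ],
)

```text
clock: 6.7
tool_pos: [0.5423, -0.4108, 0.2505]
orientation: [179.9, -0.1, -150.7]
force: [-5.9, 2.3, 4.0]
opening: 0.0181
gripper_force: 2.9
```

```bash
python3 feel.py
```

```text
t 6.7 yaw -150.71 sel -1.206 Mz 0.043 M [1.16 2.13 0.04] F [-5.9  2.3  4. ] pos [ 0.5423 -0.4108  0.2505] open 0.0181 edge 189.08
```

Emit:
send_rows(
  deltas=[
    [[0,0,0],0.006],
    [[0,0,0],0.012],
    [[0,0,0],0.018],
    [[0,0,0],0.024],
    [[0,0,0],0.03],
  ],
)

```text
clock: 7.17
tool_pos: [0.5422, -0.4108, 0.2505]
orientation: [179.9, -0.1, -153.4]
force: [-6.0, 2.5, 4.4]
opening: 0.0187
gripper_force: 9.9
```

```bash
python3 feel.py; python3 -c "
from h import *
d=ctrl.snapshot('side');save(d,'s2.png',(200,120,320,220),5)"
```

```text
t 7.17 yaw -153.39 sel -1.253 Mz 0.301 M [1.14 2.17 0.3 ] F [-6.   2.5  4.4] pos [ 0.5422 -0.4108  0.2505] open 0.0187 edge 189.1
```

View pics/s2.png

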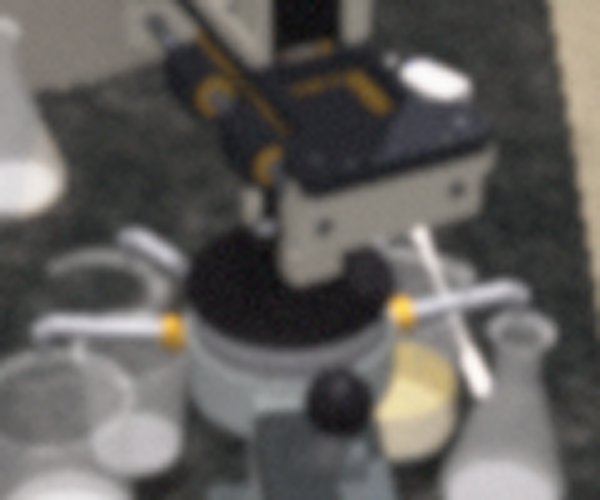

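Both fingers are near the bar, at about (265,230) and (320,250), and the knob skirt still sits high. I'll back off a little to free the bar and check it.

Emit:
send_rows(
  deltas=[
    [[0,0,0],-0.02],
    [[0,0,0],-0.04],
    [[0,0,0],-0.06],
    [[0,0,0],-0.06],
    [[0,0,0],-0.06],
  ],
)

```text
clock: 7.68
tool_pos: [0.5428, -0.4109, 0.2506]
orientation: [180.0, -0.0, -148.0]
force: [-4.1, 2.6, 3.1]
opening: 0.0185
gripper_force: 2.4
```

```bash
python3 feel.py
```

```text
t 7.68 yaw -148.02 sel -1.159 Mz 0.058 M [1.11 1.53 0.06] F [-4.1  2.6  3.1] pos [ 0.5428 -0.4109  0.2506] open 0.0185 edge 189.05
```

Emit:
send_rows(
  deltas=[
    [[0,0.001,0],0],
    [[0,0.001,0],0],
    [[0,0.001,0],0],
    [[0,0.001,0],0],
    [[0,0.001,0],0],
  ],
  gripper=0.225,
)

```text
clock: 8.15
tool_pos: [0.543, -0.4104, 0.2505]
orientation: [-180.0, 0.0, -148.0]
force: [-0.2, 0.4, -0.1]
opening: 0.0194
gripper_force: 0.0
```

```bash
python3 feel.py
```

```text
t 8.15 yaw -147.95 sel -1.158 Mz -0.006 M [ 0.05 -0.   -0.01] F [-0.2  0.4 -0.1] pos [ 0.543  -0.4104  0.2505] open 0.0194 edge 188.77
```

Emit:
send_rows(
  deltas=[
    [[0,0,0],0.012],
    [[0,0,0],0.024],
    [[0,0,0],0.036],
    [[0,0,0],0.048],
    [[0,0,0],0.06],
  ],
)

```text
clock: 8.62
tool_pos: [0.5425, -0.4103, 0.2505]
orientation: [180.0, -0.0, -153.5]
force: [-1.3, 0.4, -0.2]
opening: 0.0195
gripper_force: 0.4
```

```bash
python3 feel.py
```

```text
t 8.62 yaw -153.46 sel -1.254 Mz 0.011 M [0.1  0.3  0.01] F [-1.3  0.4 -0.2] pos [ 0.5425 -0.4103  0.2505] open 0.0195 edge 188.78
```

Emit:
send_rows(
  deltas=[
    [[0,0,0],0.006],
    [[0,0,0],0.012],
    [[0,0,0],0.018],
    [[0,0,0],0.024],
    [[0,0,0],0.03],
  ],
)

```text
clock: 9.08
tool_pos: [0.5424, -0.4103, 0.2505]
orientation: [180.0, -0.0, -156.1]
force: [-3.1, -0.2, 0.1]
opening: 0.0198
gripper_force: 5.8
```

```bash
python3 feel.py
```

```text
t 9.08 yaw -156.09 sel -1.3 Mz 0.208 M [0.17 0.84 0.21] F [-3.1 -0.2  0.1] pos [ 0.5424 -0.4103  0.2505] open 0.0198 edge 188.77
```

Emit:
send_rows(
  deltas=[
    [[0,0,0],0.006],
    [[0,0,0],0.012],
    [[0,0,0],0.018],
    [[0,0,0],0.024],
    [[0,0,0],0.03],
  ],
)

```text
clock: 9.55
tool_pos: [0.5424, -0.4102, 0.2504]
orientation: [180.0, -0.0, -158.8]
force: [-3.3, -0.4, 0.1]
opening: 0.0195
gripper_force: 6.6
```

```bash
python3 feel.py
```

```text
t 9.55 yaw -158.8 sel -1.347 Mz 0.259 M [0.32 1.25 0.26] F [-3.3 -0.4  0.1] pos [ 0.5424 -0.4102  0.2504] open 0.0195 edge 188.8
```

Emit:
send_rows(
  deltas=[
    [[0,0,0],0.006],
    [[0,0,0],0.012],
    [[0,0,0],0.018],
    [[0,0,0],0.024],
    [[0,0,0],0.03],
  ],
)

```text
clock: 10.02
tool_pos: [0.5424, -0.4103, 0.2504]
orientation: [180.0, -0.0, -161.5]
force: [-3.4, 2.0, 0.2]
opening: 0.0201
gripper_force: 6.5
```

```bash
python3 feel.py; python3 -c "
from h import *
d=ctrl.snapshot('side');save(d,'s3.png',(200,120,320,220),5)"
```

```text
t 10.02 yaw -161.5 sel -1.395 Mz 0.243 M [0.42 1.65 0.24] F [-3.4  2.   0.2] pos [ 0.5424 -0.4103  0.2504] open 0.0201 edge 188.8
```

View pics/s3.png

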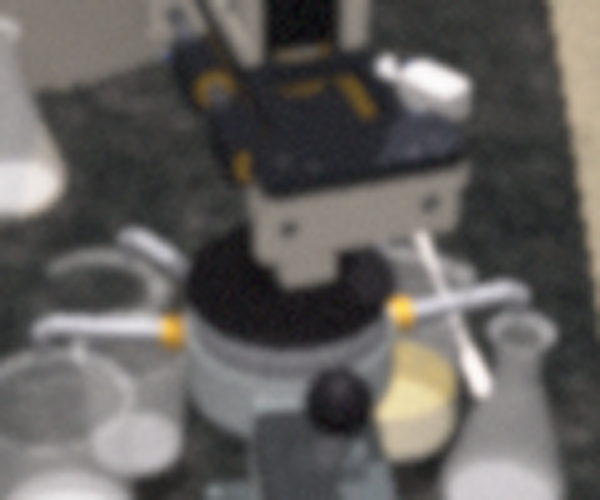

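Still on the crown: Mz is flat at about 0.24 N m and the skirt edge hasn't moved. I'll keep sweeping.

Emit:
send_rows(
  deltas=[
    [[0,0,0],0.006],
    [[0,0,0],0.012],
    [[0,0,0],0.018],
    [[0,0,0],0.024],
    [[0,0,0],0.03],
  ],
)

```text
clock: 10.53
tool_pos: [0.5425, -0.4102, 0.2504]
orientation: [180.0, -0.0, -164.2]
force: [-5.6, 1.4, 0.8]
opening: 0.0201
gripper_force: 6.3
```

```bash
python3 feel.py
```

```text
t 10.53 yaw -164.2 sel -1.442 Mz 0.233 M [0.54 1.84 0.23] F [-5.6  1.4  0.8] pos [ 0.5425 -0.4102  0.2504] open 0.0201 edge 188.79
```

Emit:
send_rows(
  deltas=[
    [[0,0,0],0.006],
    [[0,0,0],0.012],
    [[0,0,0],0.018],
    [[0,0,0],0.024],
    [[0,0,0],0.03],
  ],
)

```text
clock: 11.0
tool_pos: [0.5425, -0.4102, 0.2504]
orientation: [180.0, -0.0, -166.9]
force: [-5.1, 1.2, -0.8]
opening: 0.0194
gripper_force: 6.4
```

```bash
python3 feel.py
```

```text
t 11.0 yaw -166.9 sel -1.489 Mz 0.253 M [0.6  1.87 0.25] F [-5.1  1.2 -0.8] pos [ 0.5425 -0.4102  0.2504] open 0.0194 edge 188.87
```

Emit:
send_rows(
  deltas=[
    [[0,0,0],0.006],
    [[0,0,0],0.012],
    [[0,0,0],0.018],
    [[0,0,0],0.024],
    [[0,0,0],0.03],
  ],
)

```text
clock: 11.47
tool_pos: [0.5424, -0.4101, 0.2504]
orientation: [180.0, -0.0, -169.6]
force: [-4.6, 1.1, 0.1]
opening: 0.0199
gripper_force: 6.7
```

```bash
python3 feel.py
```

```text
t 11.47 yaw -169.6 sel -1.536 Mz 0.251 M [0.7  1.87 0.25] F [-4.6  1.1  0.1] pos [ 0.5424 -0.4101  0.2504] open 0.0199 edge 188.86
```

Emit:
send_rows(
  deltas=[
    [[0,0,0],0.006],
    [[0,0,0],0.012],
    [[0,0,0],0.018],
    [[0,0,0],0.024],
    [[0,0,0],0.03],
  ],
)

```text
clock: 11.93
tool_pos: [0.5424, -0.4101, 0.2504]
orientation: [180.0, -0.0, -172.3]
force: [-6.0, 2.1, -0.9]
opening: 0.0198
gripper_force: 6.8
```

```bash
python3 feel.py
```

```text
t 11.93 yaw -172.3 sel -1.583 Mz 0.263 M [0.69 1.91 0.26] F [-6.   2.1 -0.9] pos [ 0.5424 -0.4101  0.2504] open 0.0198 edge 188.85
```

Emit:
send_rows(
  deltas=[
    [[0,0,0],0.006],
    [[0,0,0],0.012],
    [[0,0,0],0.018],
    [[0,0,0],0.024],
    [[0,0,0],0.03],
  ],
)

```text
clock: 12.4
tool_pos: [0.5424, -0.4101, 0.2503]
orientation: [180.0, -0.0, -175.0]
force: [-5.2, 2.2, -0.0]
opening: 0.02
gripper_force: 6.7
```

```bash
python3 feel.py
```

```text
t 12.4 yaw -175.0 sel -1.63 Mz 0.196 M [0.79 1.84 0.2 ] F [-5.2  2.2 -0. ] pos [ 0.5424 -0.4101  0.2503] open 0.02 edge 188.81
```

Emit:
send_rows(
  deltas=[
    [[0,0,0],0.006],
    [[0,0,0],0.012],
    [[0,0,0],0.018],
    [[0,0,0],0.024],
    [[0,0,0],0.03],
  ],
)

```text
clock: 12.87
tool_pos: [0.5424, -0.41, 0.2503]
orientation: [180.0, -0.0, -177.7]
force: [-4.8, 2.6, -1.0]
opening: 0.0201
gripper_force: 6.7
```

```bash
python3 feel.py
```

```text
t 12.87 yaw -177.7 sel -1.677 Mz 0.274 M [0.75 1.89 0.27] F [-4.8  2.6 -1. ] pos [ 0.5424 -0.41    0.2503] open 0.0201 edge 188.87
```

Emit:
send_rows(
  deltas=[
    [[0,0,0],0.006],
    [[0,0,0],0.012],
    [[0,0,0],0.018],
    [[0,0,0],0.024],
    [[0,0,0],0.03],
  ],
)

```text
clock: 13.33
tool_pos: [0.5423, -0.41, 0.2501]
orientation: [179.9, -0.1, 179.6]
force: [-4.8, 2.2, -2.3]
opening: 0.0199
gripper_force: 5.8
```

```bash
python3 feel.py
```

```text
t 13.33 yaw 179.59 sel 4.559 Mz 0.175 M [0.71 1.83 0.17] F [-4.8  2.2 -2.3] pos [ 0.5423 -0.41    0.2501] open 0.0199 edge 189.1
```

Emit:
send_rows(
  deltas=[
    [[0,0,0],0.006],
    [[0,0,0],0.012],
    [[0,0,0],0.018],
    [[0,0,0],0.024],
    [[0,0,0],0.03],
  ],
)

```text
clock: 13.8
tool_pos: [0.5428, -0.4099, 0.2503]
orientation: [180.0, 0.0, 176.9]
force: [-2.0, 3.1, -2.9]
opening: 0.0196
gripper_force: 4.0
```

```bash
python3 feel.py
```

```text
t 13.8 yaw 176.91 sel 4.512 Mz 0.093 M [1.35 0.78 0.09] F [-2.   3.1 -2.9] pos [ 0.5428 -0.4099  0.2503] open 0.0196 edge 191.64
```

The edge jumped from 188.9 to 191.6, so the knob has dropped about 6.5 mm. That is the notch, at about -1.55. I'll back off to free it and open the fingers.

Emit:
send_rows(
  deltas=[
    [[0,0,0],-0.03],
    [[0,0,0],-0.06],
    [[0,0,0],-0.09],
    [[0,0,0],-0.12],
    [[0,0,0],-0.14],
  ],
  gripper=0.25,
)

```text
clock: 14.27
tool_pos: [0.5439, -0.4113, 0.2519]
orientation: [-179.8, 0.2, -170.3]
force: [0.1, 0.1, 0.1]
opening: 0.0219
gripper_force: 0.0
```

```bash
python3 feel.py
```

```text
t 14.27 yaw -170.29 sel -1.548 Mz -0.003 M [ 0.02  0.   -0.  ] F [0.1 0.1 0.1] pos [ 0.5439 -0.4113  0.2519] open 0.0219 edge 191.65
```

Emit:
send_rows(
  deltas=[
    [[0,0,0],0],
    [[0,0,0],0],
    [[0,0,0],0],
    [[0,0,0],0],
    [[0,0,0],0],
  ],
  gripper=0.7,
)

```text
clock: 14.73
tool_pos: [0.5428, -0.4104, 0.2507]
orientation: [-180.0, 0.0, -170.5]
force: [-0.1, 0.8, 0.3]
opening: 0.0498
gripper_force: 0.0
```

Emit:
send_rows(
  deltas=[
    [[0,0,-0.02],0],
    [[0,0,-0.04],0],
    [[0,0,-0.07],0],
    [[0,0,-0.1],0],
    [[0,0,-0.12],0],
  ],
)

```text
clock: 15.15
tool_pos: [0.543, -0.4107, 0.3492]
orientation: [-179.9, 0.1, -170.4]
force: [0.8, -1.0, 0.5]
opening: 0.061
gripper_force: 0.0
```

```bash
python3 feel.py
```

```text
t 15.15 yaw -170.45 sel -1.551 Mz 0.016 M [-0.01 -0.05  0.02] F [ 0.8 -1.   0.5] pos [ 0.543  -0.4107  0.3492] open 0.061 edge 191.68
```

```bash
python3 - <<'E'
from plan import *
from h import cv2,proj,ctrl
a=np.array([.543,-.411,.3465]);b=np.array([.5152,-.2230,.35]);u=np.array([.1461,-.9893,0])
plan(a,-170.45,[(a+(b-a)*f,-170.45+88.85*f) for f in(.34,.67,1)]+[((.5152,-.2230,.281),-81.6)])
s=ctrl.snapshot("side");print("px/mm",(proj(s,[.543,-.37,.160])-proj(s,[.543,-.37,.170]))/10)
g=cv2.imread("pics/side0.png",0);g=cv2.GaussianBlur(cv2.resize(g,(512,384),interpolation=cv2.INTER_AREA),(3,3),0).astype(float)
e=[]
for c in range(248,268):
    col=np.diff(g[176:198,c]);i=int(np.argmax(col));j=max(0,i-2);w=np.clip(col[j:i+3],0,None);e.append(176.5+(np.arange(j,j+len(w))*w).sum()/w.sum())
print("home edge at start",np.median(e))
E
```

```text
rows5: [-0.0016  0.0808 -0.0015] turn -0.3357 | per row [-0.0003  0.0162 -0.0003] -0.0671
rows5: [-0.0408  0.067  -0.0014] turn -0.3258 | per row [-0.0082  0.0134 -0.0003] -0.0652
rows5: [-0.0683  0.0384 -0.0014] turn -0.3258 | per row [-0.0137  0.0077 -0.0003] -0.0652
rows5: [ 0.     -0.      0.0862] turn -0.0 | per row [ 0.     -0.      0.0172] -0.0
px/mm [0.00233081 0.36746867]
home edge at start 192.0189549180328
```

Emit:
send_rows(
  deltas=[
    [[0,0.0162,0],-0.067],
    [[-0.0006,0.0323,0],-0.134],
    [[-0.001,0.0485,0],-0.201],
    [[-0.0013,0.0646,0],-0.268],
    [[-0.0016,0.0808,0],-0.3357],
  ],
  gripper=0,
)

```text
clock: 15.67
tool_pos: [0.5329, -0.3457, 0.3457]
orientation: [180.0, -0.0, -140.0]
force: [-1.6, -0.0, 0.5]
opening: 0.0337
gripper_force: 0.0
```

Emit:
send_rows(
  deltas=[
    [[-0.0082,0.0134,0],-0.065],
    [[-0.0163,0.0268,0],-0.13],
    [[-0.0245,0.0402,0],-0.195],
    [[-0.0326,0.0536,0],-0.26],
    [[-0.0408,0.067,0],-0.3258],
  ],
)

```text
clock: 16.08
tool_pos: [0.5236, -0.2836, 0.3458]
orientation: [180.0, 0.0, -110.6]
force: [-0.6, -0.4, 0.5]
opening: 0.0022
gripper_force: 0.0
```

Emit:
send_rows(
  deltas=[
    [[-0.0137,0.0077,0],-0.065],
    [[-0.0273,0.0154,0],-0.13],
    [[-0.041,0.023,0],-0.195],
    [[-0.0546,0.0307,0],-0.26],
    [[-0.0683,0.0384,0],-0.3258],
  ],
)

```text
clock: 16.5
tool_pos: [0.5144, -0.2216, 0.3459]
orientation: [180.0, 0.0, -81.3]
force: [0.6, -0.3, 0.7]
opening: 0.0006
gripper_force: 0.0
```

```bash
python3 feel.py; python3 - <<'E'
from h import *
from plan import plan
o=ctrl.get_obs()
plan(o["tool_pos"],o["orientation"][2],[((.5152,-.2230,.281),-81.6),((.5152+.1461*.07,-.2230-.9893*.07,.281),-81.6)])
s=ctrl.snapshot("top");d=ctrl.snapshot("side")
a=cv2.resize(s["color"][130:270,170:330],None,fx=2.5,fy=2.5,interpolation=2);b=cv2.resize(d["color"][130:270,180:340],None,fx=2.5,fy=2.5,interpolation=2)
cv2.imwrite("pics/g2.png",np.hstack([a,b])[:,:,::-1])
E
```

```text
t 16.5 yaw -81.31 sel 0.005 Mz -0.015 M [ 0.05  0.05 -0.02] F [ 0.6 -0.3  0.7] pos [ 0.5144 -0.2216  0.3459] open 0.0006 edge nan
rows5: [ 0.0037 -0.0007  0.0814] turn 0.0083 | per row [ 0.0007 -0.0001  0.0163] 0.0017
rows5: [ 0.0875 -0.     -0.    ] turn -0.0 | per row [ 0.0175 -0.     -0.    ] -0.0feel.py:7: RuntimeWarning: invalid value encountered in scalar divide
  e.append(176.5+(np.arange(max(0,i-2),max(0,i-2)+len(w))*w).sum()/w.sum())
```

View pics/g2.png

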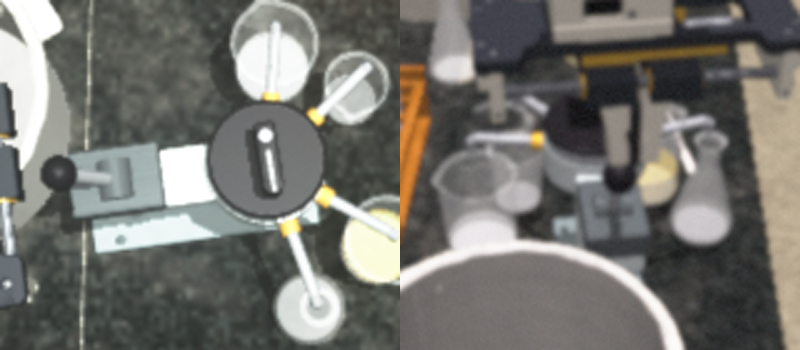

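The top view shows the knob pointing down towards spout 1 (nose near (272,190)). The gripper is behind the ball and clear of the pot. I'll descend and push the lever.

Emit:
send_rows(
  deltas=[
    [[0.001,0,0.02],0],
    [[0.002,0,0.04],0],
    [[0.003,0,0.06],0],
    [[0.003,0,0.081],0],
    [[0.003,0,0.081],0],
  ],
)

```text
clock: 17.07
tool_pos: [0.5135, -0.2247, 0.278]
orientation: [179.7, 0.1, -81.8]
force: [-0.7, 0.4, -1.0]
opening: 0.0003
gripper_force: 0.0
```

Emit:
send_rows(
  deltas=[
    [[0.01,0,0],0],
    [[0.02,0,0],0],
    [[0.03,0,0],0],
    [[0.04,0,0],0],
    [[0.05,0,0],0],
  ],
)

```text
clock: 17.48
tool_pos: [0.5215, -0.2653, 0.2826]
orientation: [-179.9, -0.0, -81.6]
force: [1.0, 1.2, 2.4]
opening: 0.0008
gripper_force: 0.7
```

Emit:
send_rows(
  deltas=[
    [[0.01,0,0],0],
    [[0.02,0,0],0],
    [[0.03,0,0],0],
    [[0.04,0,0],0],
    [[0.045,0,0],0],
  ],
)

```text
clock: 17.9
tool_pos: [0.5261, -0.3009, 0.2813]
orientation: [180.0, 0.0, -81.6]
force: [-0.4, 0.9, -0.2]
opening: 0.0006
gripper_force: 0.6
```

```bash
python3 feel.py; python3 - <<'E'
from h import *
s=ctrl.snapshot("top")
b=ctrl.boxes_of(s,"tap_tip");print([(np.array(x["xy"])*[512,384],x["conf"]) for x in b][:2])
u=np.array([.1461,-.9893])
for q in(0,.25,.5,.75,1.):
    r=-.115+.07*np.sin(q-.5);print(q,proj(s,[.543+u[0]*r,-.411+u[1]*r,.166+.07*np.cos(q-.5)]))
E
```

```text
t 17.9 yaw -81.62 sel -0.0 Mz 0.033 M [0.45 0.05 0.03] F [-0.4  0.9 -0.2] pos [ 0.5261 -0.3009  0.2813] open 0.0006 edge 191.82
[]
0 [193.24528763 199.03327261]
0.25 [201.9532702  197.15761308]
0.5 [211.70723451 195.5613182 ]
0.75 [221.75387865 194.37112507]
1.0 [231.31300947 193.67587084]
```

Emit:
send_rows(
  deltas=[
    [[0.002,0,0],0],
    [[0.004,0,0],0],
    [[0.006,0,0],0],
    [[0.008,0,0],0],
    [[0.008,0,0],0],
  ],
)

```text
clock: 18.47
tool_pos: [0.5272, -0.306, 0.2817]
orientation: [180.0, 0.0, -81.6]
force: [-0.3, 1.9, -0.9]
opening: 0.0005
gripper_force: 0.9
```

Emit:
send_rows(
  deltas=[
    [[0.001,0,0],0],
    [[0.002,0,0],0],
    [[0.003,0,0],0],
    [[0.004,0,0],0],
    [[0.004,0,0],0],
  ],
)

```text
clock: 18.88
tool_pos: [0.5273, -0.3071, 0.2814]
orientation: [180.0, 0.2, -81.6]
force: [-1.2, 14.1, 2.8]
opening: 0.0002
gripper_force: 6.6
```

The force rose to 14 N, so the lever is at its end stop. I'll retreat and check.

Emit:
send_rows(
  deltas=[
    [[-0.01,0,0],0],
    [[-0.02,0,0],0],
    [[-0.03,0,0],0],
    [[-0.04,0,0],0],
    [[-0.05,0,0],0],
  ],
)

```text
clock: 19.3
tool_pos: [0.5216, -0.2691, 0.2819]
orientation: [-180.0, -0.0, -81.6]
force: [0.5, 0.6, -0.2]
opening: 0.0003
gripper_force: 0.0
```

Emit:
send_rows(
  deltas=[
    [[0,0,-0.03],0],
    [[0,0,-0.06],0],
    [[0,0,-0.09],0],
    [[0,0,-0.12],0],
    [[0,0,-0.12],0],
  ],
)

```text
clock: 19.72
tool_pos: [0.523, -0.2702, 0.3835]
orientation: [-179.6, -0.3, -81.5]
force: [-0.1, 0.1, 0.6]
opening: 0.0004
gripper_force: 0.0
```

Emit:
send_rows(
  deltas=[
    [[-0.04,0,0],0],
    [[-0.08,0,0],0],
    [[-0.1,0,0],0],
    [[-0.1,0,0],0],
    [[-0.1,0,0],0],
  ],
)

```text
clock: 20.13
tool_pos: [0.51, -0.1896, 0.3782]
orientation: [-179.9, -0.0, -81.5]
force: [-0.1, -0.4, 1.0]
opening: 0.0006
gripper_force: 0.0
```

```bash
python3 feel.py; python3 - <<'E'
from h import *
s=ctrl.snapshot("top");d=ctrl.snapshot("side")
a=cv2.resize(s["color"][130:270,170:330],None,fx=2.5,fy=2.5,interpolation=2);b=cv2.resize(d["color"][130:270,180:340],None,fx=2.5,fy=2.5,interpolation=2)
cv2.imwrite("pics/g3.png",np.hstack([a,b])[:,:,::-1])
E
```

```text
t 20.13 yaw -81.47 sel 0.002 Mz 0.025 M [0.02 0.12 0.03] F [-0.1 -0.4  1. ] pos [ 0.51   -0.1896  0.3782] open 0.0006 edge 192.64
```

View pics/g3.png

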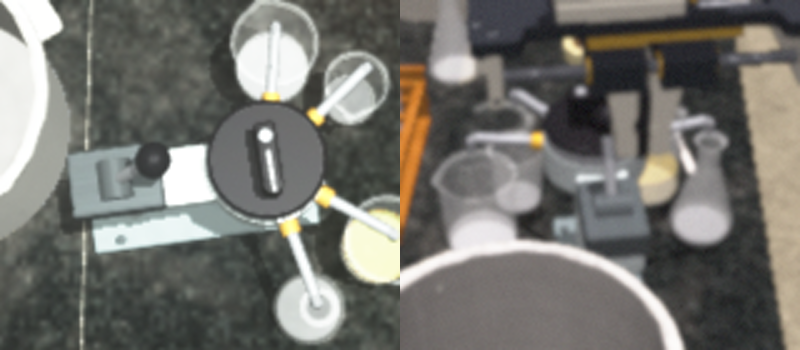

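The ball is at pixel (230.8,194), and 1.0 rad predicts (231.3,193.7), so the lever is fully open. The knob still points to spout 1 and is home, and the glassware hasn't moved.

```bash
python3 -c "
from plant import ctrl
print(ctrl.close_job())"
```

```text
the job is handed in; nothing more can be done
None
```

The knob is snapped home in spout 1's notch (the one over the conical flask), the shut-off lever was then pushed fully open and released, the glassware is where it stood, and the job is handed in.

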